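# Stand the tipped spray cans up in the can tray

## Task

Two of the spray cans in the green tray have tipped over and lie along it: stand each of them up again in the tray, cap upwards, in line with the ones still standing. Do not drop them, do not knock over or shift the two cans and the tin that stand, and leave the other things on the bench where they are.

Things in the scene. Friction and masses are not known exactly. Their poses are not given: they have to be found in the camera images.
- tray: Narrow green sheet-steel tray fixed to the bench, 80 x 636 mm outside, long along its own y; 74 x 630 mm inside. Its floor is 3 mm above the bench; its lip on all four sides is 3 mm thick, top edge 12 mm above the bench. Origin: centre of its underside, on the bench.
- tipped_a: Spray can 140 mm long, 0.11 to 0.21 kg: white body 50 mm in diameter, grey band, fixed black cap 46 mm in diameter over the last 44 mm. Origin: its middle, on the axis; z points from bottom to cap; centre of mass 19 mm from there towards the bottom. Lies along the tray, cap roughly to its +y, about 30 mm free at each end. Pinched by the cap with 4 N and lifted, it swings most of the way upright.
- tipped_b: The other tipped spray can, the same in shape, size, mass and axes as tipped_a, lying along the tray with its cap roughly to the tray's -y, some 30 mm of free tray at each end.
- standing_a: Spray can of the same shape, size and axes as tipped_a, but standing in the tray, its top 143 mm above the bench. Not to be shifted.
- standing_b: A spray can like standing_a, also upright in the tray. Not to be shifted.
- tin: Squat tin with a paper label and steel rims and lid, 60 mm in diameter, 90 mm tall, standing in the tray. Origin: on its axis at mid-height; z up. Not to be shifted.
- screwdriver: Screwdriver lying on the bench on the robot's side of the tray, about 200 mm long, its origin at its middle. Not to be moved.
- wrench: Flat wrench lying on the bench on the robot's side of the tray, about 180 mm long, its origin at its middle. Not to be moved.
- tape: Roll of paper tape lying flat on the bench beyond the tray, 100 mm in diameter, 25 mm high. Origin: centre of its underside. Not to be moved.
- jar: Glass jar with steel lid on the bench beyond the tray, 66 mm in diameter, 70 mm tall. Origin: centre of its underside. Not to be moved.
- partsbin: Open red plastic parts bin on the bench beyond the tray, 100 x 140 mm, 50 mm high. Origin: centre of its underside. Not to be moved.
There are look-alikes about, which are no part of the job. What is shaped like the tipped_b but orange or yellow is not meant.

How it is judged:
By the outcome, as a careful person would: the job done as asked, in the order asked, and still so for the second after the job is handed in, with the robot touching nothing.
It also fails if it takes over 58 s, if anything falls off the work surface, if the arm or the gripper's body presses on something with over 40 N, if the wrist force passes 120 N, or if a joint passes its speed limit or range.

## Robot

A 6-joint arm with a two-finger parallel gripper is mounted at the origin on the work surface. World frame = base frame: x ahead of the robot, y to its left, z up, the work surface at z = 0. Lengths are in m, angles in rad, forces in N, time in s.
With the tool pointing down it reaches from about 0.35 to 0.775 m from the base axis. Payload 5.5 kg.
Tool frame: the origin (TCP) lies on the centre line of the jaws, within the pads' length; the fingertips stand 11 mm ahead of it and the grasp point (between the pads) lies 8 mm behind it (env.tip_reach is the distance from the TCP to the fingertips, in m); z points along the fingers, x is the direction in which the jaws open and shut, and the axes are right-handed (so a half turn about z gives the same grasp; the last joint's range is limited). The gripper opens to 85 mm and grips with 20 to 120 N. Pads are 22 mm wide; open, the fingers measure 114 mm over their backs; the gripper's body (76 mm by 85 mm) begins 54 mm behind the grasp point. The pads swing forward as they close: fully open they stand 13 mm farther back than shut.
Start: joints at [-1.482, 0.313, 0.046, 1.304, 0, 1.431], TCP at [0.13, -0.56, 0.242] pointing down, gripper open.
Joint ranges: [-2.76, 2.76], [-0.86, 1.69], [-1.03, 1.26], [-2.2, 2.34], [-1.47, 1.5], [-3.14, 3.14]. Speed limits (rad/s): [2.57, 2.57, 3.14, 3.14, 3.14, 3.14].

## Interface

Orientations are given as a unit quaternion [w, x, y, z].
In Python, from workcell import env gives the robot as it stands.
- The arm moves only by the tool carry_out, never from a script. Its argument "moves" is one flat list of numbers, 7 for each row, row after row: the gripper command: -1 is shut, 1 is fully open, values between are in proportion, then the shift along the tool's x, y, z in m, then the turn, a rotation vector about the tool's x, y, z in degrees. A call has exactly 5 rows; each row shifts and turns the pose as measured when the row begins, along the tool's axes as they then stand; what a row does not reach is not made up. A row lasts 1/8 s, in which the tool goes at most 62.5 mm and 10.7 degrees, less where a joint would pass 70% of its speed; a pose out of reach is approached as far as the arm can. A call is refused whole if a number of a shift passes 0.0625 or a number of a turn 10.7, either way. A call with a gripper value outside its range is refused whole. The fingers move at their own pace and stop on an object; "squeeze" is the grip in N (left out, the last holds). Time passes only in rows, so rows that do not move let the fingers close, or fill a call up. It gives the time, the measured TCP pose, the force and the opening at its end, in the units of the state.
- env.get_state(): the state, without advancing time (a new reading comes with each control period).
- env.read_camera(name): name is "scene" or "side" or "wrist"; returns the picture (384x512x3 uint8, red, green, blue); there is no depth.
- env.calibration(name): a dict with "camera_matrix" (3x3 intrinsics, pixels), "rvec" (rotation vector, rad) and "tvec" (3), from world to camera coordinates, as OpenCV has them; the wrist camera has in their place "hand_eye" (4x4, takes a point from camera to tool coordinates, whose origin is the TCP and whose axes are the tool frame's). Camera axes: x right, y down, z forward; pixel columns grow to the right and rows downward; lengths in m; the calibration is good to about 2 mm. The wrist camera is an equidistant fisheye: a pixel r from the principal point sees the ray r / f radians off the axis. A picture is of the moment at which its call begins: read the wrist's pose just before it. calibration takes no time and is no camera call.
- env.hand_in(): hands the job in, once; it reports no verdict.
The state is a dict: "clock": time; "joint_pos": joint angles; "qvel": joint speeds; "tau": joint torques, N m; "tcp_pos": TCP position; "orientation": TCP orientation; "wrist_force": force on the tool from outside, world axes, zero at the start; "ft_torque": the same for the moment, N m; "finger_gap": finger opening in m.
Only numpy, scipy, OpenCV 4.12 (cv2) and the standard library are available. Lean on these libraries where they do the work, as an engineer would, in place of code of your own. Each camera call takes 0.05 s, during which the arm holds its last target. There are 200 camera calls.

## Working session

There is one attempt and no reset: what is moved stays moved. The work goes in short steps, Python scripts to look and compute and a tool call to move; the robot and the scene stay as the last step left them, time stands still between calls to the robot, and variables do not carry over. Pictures are saved under pics/ and viewed, about 8 in all and at most 12, crops included, and the job is handed in when it is done.

Besides the shell and the picture viewer there is one more tool, called after ">>>" in YAML: its name, and indented under it one key for each argument. carry_out: Moves the arm, as the interface text tells. Its arguments: {"type":"object","properties":{"moves":{"type":"array"},"squeeze":{"type":"number"}},"required":["moves"]}

```bash
mkdir -p pics; ls; python3 - <<'E'
from workcell import env
import cv2,numpy as np
a=env.read_camera("scene");b=env.read_camera("side")
cv2.imwrite("pics/scene0.png",cv2.resize(a[:,:,::-1],(800,600),interpolation=cv2.INTER_CUBIC))
cv2.imwrite("pics/side0.png",cv2.resize(b[:,:,::-1],(800,600),interpolation=cv2.INTER_CUBIC))
np.save("pics/scene0.npy",a);np.save("pics/side0.npy",b)
for n in("scene","side","wrist"):print(n,env.calibration(n))
print(env.get_state(),env.tip_reach)
E
```

```text
pics
scene {'camera_matrix': array([[449.00714028,   0.        , 256.94742033],
       [  0.        , 449.00714028, 192.38462652],
       [  0.        ,   0.        ,   1.        ]]), 'rvec': array([ 1.14634908,  2.16448301, -1.12041701]), 'tvec': array([ 0.29155445, -0.1780975 ,  1.77878147])}
side {'camera_matrix': array([[495.07088755,   0.        , 258.01355538],
       [  0.        , 495.07088755, 185.95342124],
       [  0.        ,   0.        ,   1.        ]]), 'rvec': array([ 0.72231741, -2.71418133,  0.98780256]), 'tvec': array([0.46116093, 0.23792023, 1.26361371])}
wrist {'camera_matrix': array([[297.31863964,   0.        , 253.42929106],
       [  0.        , 297.31863964, 189.77064682],
       [  0.        ,   0.        ,   1.        ]]), 'hand_eye': array([[ 9.99999704e-01,  7.34610187e-04, -2.30773068e-04,
        -2.96306136e-05],
       [-6.43220239e-04,  9.61700727e-01,  2.74100889e-01,
        -6.93592491e-02],
       [ 4.23291933e-04, -2.74100660e-01,  9.61700915e-01,
        -1.31226429e-01],
       [ 0.00000000e+00,  0.00000000e+00,  0.00000000e+00,
         1.00000000e+00]])}
{'clock': 0.1, 'joint_pos': array([-1.48160240e+00,  3.13939221e-01,  4.50828303e-02,  1.30358390e+00,
       -4.09398660e-06,  1.43122954e+00]), 'qvel': array([-0.00087575, -0.00072491,  0.00176076, -0.00015717,  0.00015521,
        0.00076066]), 'tau': array([ 2.87468392e-03, -4.81723809e+01,  2.99244457e+01,  1.27397847e-02,
       -7.91003640e-05, -7.56820015e-06]), 'tcp_pos': array([ 0.13036207, -0.55958068,  0.24148611]), 'orientation': array([-5.94272223e-04,  7.83188953e-01, -6.21783232e-01, -5.67891087e-04]), 'wrist_force': array([-0.85065466, -0.87042723,  0.37201556]), 'ft_torque': array([-0.05320862,  0.00543655,  0.01132056]), 'finger_gap': 0.08554474819066639} 0.011
```

View pics/scene0.png

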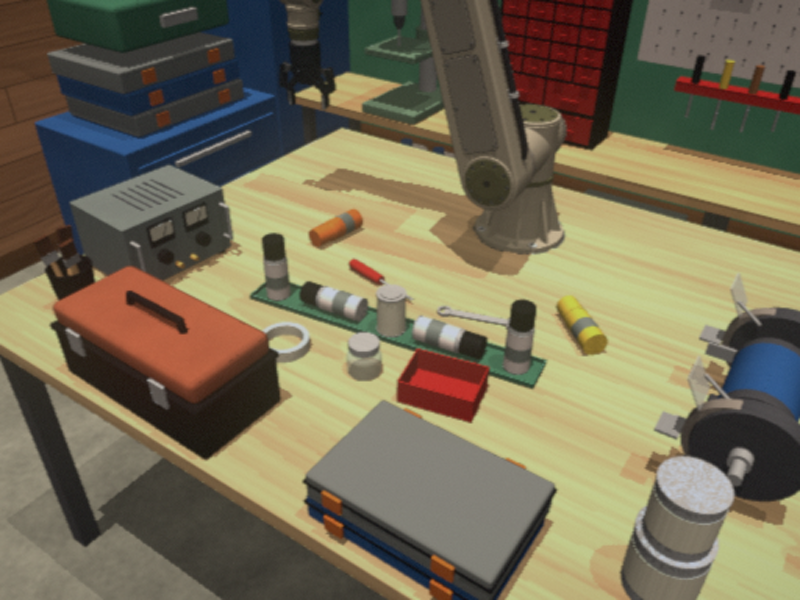

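View pics/side0.png

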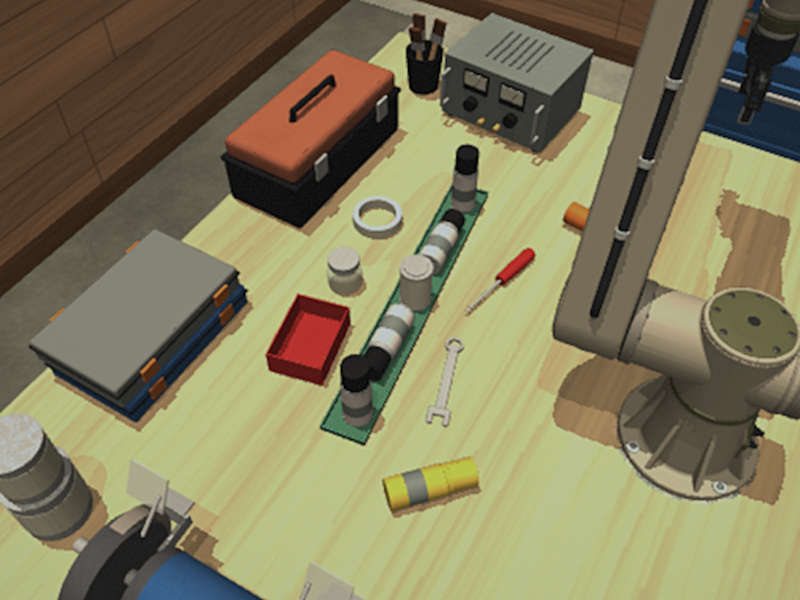

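Tray runs from (256,290) to (541,370) in the scene picture. The candidates for tipped cans are the white pair at (335,300) and (450,337), lying in the tray with their black caps pointing outward. The orange can (335,227) and yellow can (580,323) lie on the bench, so they are look-alikes. Next I'll measure the positions.

```bash
cat > h.py <<'E'
import numpy as np,cv2
from scipy.spatial.transform import Rotation as R
from workcell import env
def cam(n):
    c=env.calibration(n);return c["camera_matrix"],np.array(c["rvec"]),np.array(c["tvec"])
def ray(n,u,v):
    K,r,t=cam(n);M=cv2.Rodrigues(r)[0]
    return -M.T@t, M.T@np.linalg.inv(K)@[u,v,1]
def onz(n,u,v,z):
    o,d=ray(n,u,v);return o+d*(z-o[2])/d[2]
def tri(us,uv):
    A=[];b=[]
    for n,p in(("scene",us),("side",uv)):
        o,d=ray(n,*p);d=d/np.linalg.norm(d);P=np.eye(3)-np.outer(d,d);A.append(P);b.append(P@o)
    return np.linalg.lstsq(np.vstack(A),np.hstack(b),rcond=None)[0]
E
python3 - <<'E'
from h import *
f=512/800
S=lambda *p:(p[0]*f,p[1]*f)
np.set_printoptions(precision=4,suppress=True)
print("tray corners scene z.012",[onz("scene",*S(*p),.012) for p in((262,284),(250,294),(537,380),(546,359))])
print("side",[onz("side",*S(*p),.012) for p in((322,429),(365,440),(488,193),(472,189))])
# objects: top centres at known height
for n,L in(("scene",dict(stL=(274,238,.143),stR=(522,306,.143),tin=(391,291,.093),cap1=(309,295,.028),end1=(362,306,.028),cap2=(480,345,.028),end2=(420,328,.028))),
 ("side",dict(stL=(467,151,.143),stR=(355,366,.143),tin=(417,264,.093),cap1=(457,216,.028),end1=(427,258,.028),cap2=(374,366,.028),end2=(402,312,.028)))):
  for k,p in L.items():print(n,k,onz(n,*S(p[0],p[1]),p[2]))
a=np.load("pics/scene0.npy")[160:250,150:360];b=np.load("pics/side0.npy")[80:290,190:330]
a=cv2.resize(a,None,fx=3.8,fy=3.8,interpolation=cv2.INTER_CUBIC);cv2.imwrite("pics/crop0.png",a[:,:,::-1])
E
```

```text
tray corners scene z.012 [array([ 0.5613, -0.3442,  0.012 ]), array([ 0.6048, -0.3384,  0.012 ]), array([0.509 , 0.2906, 0.012 ]), array([0.4436, 0.2791, 0.012 ])]
side [array([0.5168, 0.2901, 0.012 ]), array([0.4461, 0.2724, 0.012 ]), array([ 0.5248, -0.3483,  0.012 ]), array([ 0.5591, -0.3424,  0.012 ])]
scene stL [ 0.5587 -0.2952  0.143 ]
scene stR [0.4867 0.2335 0.143 ]
scene tin [ 0.5205 -0.0282  0.093 ]
scene cap1 [ 0.5527 -0.216   0.028 ]
scene end1 [ 0.5212 -0.1003  0.028 ]
scene cap2 [0.4962 0.163  0.028 ]
scene end2 [0.5163 0.039  0.028 ]
side stL [ 0.5611 -0.3013  0.143 ]
side stR [0.4841 0.2325 0.143 ]
side tin [ 0.5236 -0.036   0.093 ]
side cap1 [ 0.5434 -0.2403  0.028 ]
side end1 [ 0.5413 -0.1106  0.028 ]
side cap2 [0.5012 0.152  0.028 ]
side end2 [0.5178 0.0269 0.028 ]
```

View pics/crop0.png

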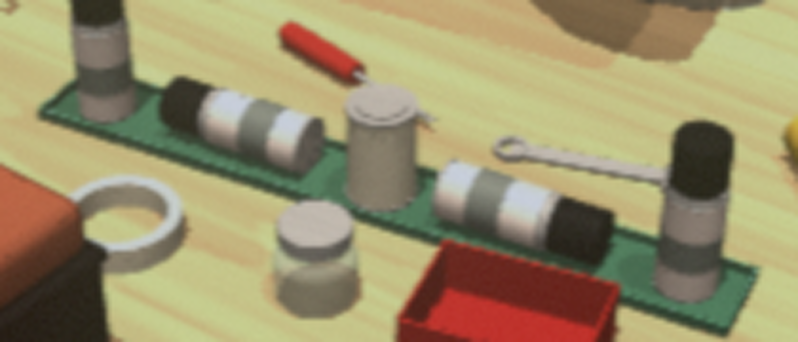

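Crop confirms the targets: two white lying cans with grey bands and black caps, at (240,125) cap to the left and (525,210) cap to the right. The tray's yaw is about 8°. I'll add a row planner and move over the -y can.

```bash
cat >> h.py <<'E'
YAW=np.radians(8.0)
def tray_tool(tilt_deg,yaw=None):
    """tool down, x across tray; tilt about tool x (deg)"""
    y=YAW if yaw is None else yaw
    c,s=np.cos(y),np.sin(y)
    M=np.array([[c,s,0],[s,-c,0],[0,0,-1]]).T.copy()
    M=np.column_stack([[c,s,0],[s,-c,0],[0,0,-1]])
    return R.from_matrix(M)*R.from_rotvec([np.radians(tilt_deg),0,0])
def pose():
    s=env.get_state();q=s["orientation"];return s["tcp_pos"],R.from_quat([q[1],q[2],q[3],q[0]]),s
def plan(p1,R1,g,n=None,start=None):
    if start is None: p0,R0,_=pose()
    else: p0,R0=start
    rv=(R0.inv()*R1).as_rotvec();d=np.array(p1)-p0
    if n is None:n=int(np.ceil(max(np.linalg.norm(d)/.058,np.degrees(np.linalg.norm(rv))/10,1)))
    n=-(-n//5)*5
    out=[]
    for i in range(n):
        Ri=R0*R.from_rotvec(rv*i/n)
        sh=Ri.inv().apply(d/n);out+=[[g,*np.round(sh,4).tolist(),*np.round(np.degrees(rv/n),1).tolist()]]
    for i in range(0,n,5):print([x for r in out[i:i+5] for x in r])
    return out
E
python3 - <<'E'
from h import *
plan([.53,-.15,.26],tray_tool(0),1)
E
```

```text
[1, -0.0308, -0.0482, -0.0018, -0.0, 0.0, -8.5, 1, -0.0234, -0.0522, -0.0018, -0.0, 0.0, -8.5, 1, -0.0154, -0.0551, -0.0018, -0.0, 0.0, -8.5, 1, -0.0071, -0.0568, -0.0018, -0.0, 0.0, -8.5, 1, 0.0014, -0.0572, -0.0018, -0.0, 0.0, -8.5]
[1, 0.0098, -0.0564, -0.0018, -0.0, 0.0, -8.5, 1, 0.018, -0.0543, -0.0018, -0.0, 0.0, -8.5, 1, 0.0258, -0.0511, -0.0018, -0.0, 0.0, -8.5, 1, 0.0331, -0.0467, -0.0018, -0.0, 0.0, -8.5, 1, 0.0396, -0.0413, -0.0019, -0.0, 0.0, -8.5]
```

>>> carry_out:
  moves: [1, -0.031, -0.048, -0.002, 0, 0, -8.5, 1, -0.023, -0.052, -0.002, 0, 0, -8.5, 1, -0.015, -0.055, -0.002, 0, 0, -8.5, 1, -0.007, -0.057, -0.002, 0, 0, -8.5, 1, 0.001, -0.057, -0.002, 0, 0, -8.5]

```text
clock: 0.72
tcp_pos: [0.3304, -0.3507, 0.2488]
orientation: [-0.002, 0.957, -0.289, -0.001]
wrist_force: [0.5, -1.7, 0.3]
finger_gap: 0.0855
```

>>> carry_out:
  moves: [1, 0.01, -0.056, -0.002, 0, 0, -8.5, 1, 0.018, -0.054, -0.002, 0, 0, -8.5, 1, 0.026, -0.051, -0.002, 0, 0, -8.5, 1, 0.033, -0.047, -0.002, 0, 0, -8.5, 1, 0.04, -0.041, -0.002, 0, 0, -8.5]

```text
clock: 1.35
tcp_pos: [0.5299, -0.1333, 0.2588]
orientation: [-0.003, 0.996, 0.09, -0.001]
wrist_force: [0.8, -0.0, -0.8]
finger_gap: 0.0853
```

```bash
python3 - <<'E'
from h import *
np.set_printoptions(precision=4,suppress=True)
p,r,s=pose();w=env.read_camera("wrist")
np.savez("pics/w1.npz",img=w,p=p,R=r.as_matrix())
cv2.imwrite("pics/w1.png",cv2.resize(w[:,:,::-1],(800,600),interpolation=cv2.INTER_CUBIC))
print(p,r.as_matrix(),s["joint_pos"],s["clock"],s["wrist_force"])
E
```

```text
[ 0.5299 -0.1333  0.2588] [[ 0.9837  0.18   -0.0023]
 [ 0.18   -0.9836  0.0057]
 [-0.0012 -0.006  -1.    ]] [-0.3957  0.2564  0.0092  1.3279  0.0044  0.994 ] 1.35 [ 0.7806 -0.049  -0.7562]
```

View pics/w1.png

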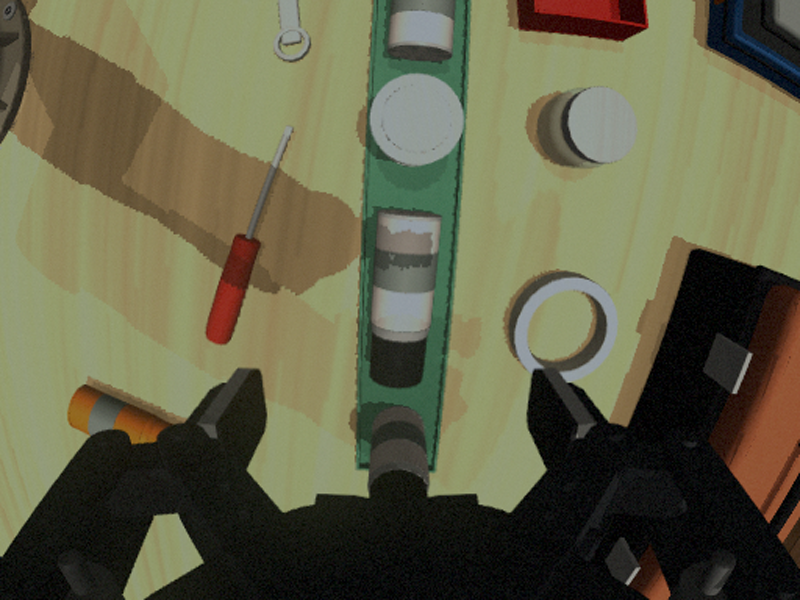

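```bash
cat >> h.py <<'E'
def wray(p,M,u,v):
    c=env.calibration("wrist");K=c["camera_matrix"];H=np.array(c["hand_eye"])
    dx,dy=u-K[0,2],v-K[1,2];r=np.hypot(dx,dy);th=r/K[0,0]
    d=np.array([dx/r*np.sin(th),dy/r*np.sin(th),np.cos(th)])
    return M@H[:3,3]+p, M@H[:3,:3]@d
def wz(p,M,u,v,z):
    o,d=wray(p,M,u,v);return o+d*(z-o[2])/d[2]
E
python3 - <<'E'
from h import *
np.set_printoptions(precision=4,suppress=True)
D=np.load("pics/w1.npz");p,M=D["p"],D["R"];f=.64
for k,(u,v,z) in dict(bot=(410,213,.053),junc=(401.5,334,.053),capend=(397.5,384,.040),trayL1=(366,180,.012),trayR1=(465,180,.012),trayL2=(358,440,.012),trayR2=(439,440,.012),end1=(357,468,.012),end2=(435,470,.012),tin=(416.5,119,.093),
 lb=(379,225,.028),rb=(440.5,225,.028),lj=(371.5,325,.028),rj=(432.5,325,.028),stB_top=(401,490,.143),botA=(420,57,.03)).items():print(k,wz(p,M,u*f,v*f,z))
print(wray(p,M,200,200)[0])
E
```

```text
bot [ 0.5327 -0.0943  0.053 ]
junc [ 0.5437 -0.1868  0.053 ]
capend [ 0.5497 -0.2361  0.04  ]
trayL1 [ 0.4946 -0.0776  0.012 ]
trayR1 [ 0.5734 -0.0626  0.012 ]
trayL2 [ 0.526  -0.3167  0.012 ]
trayR2 [ 0.6026 -0.3026  0.012 ]
end1 [ 0.5299 -0.3506  0.012 ]
end2 [ 0.6068 -0.339   0.012 ]
tin [ 0.5238 -0.0308  0.093 ]
lb [ 0.5117 -0.1101  0.028 ]
rb [ 0.5591 -0.1013  0.028 ]
lj [ 0.5198 -0.1925  0.028 ]
rj [ 0.5694 -0.1835  0.028 ]
stB_top [ 0.5572 -0.265   0.143 ]
botA [0.5189 0.0261 0.03  ]
[ 0.5174 -0.0656  0.3904]
```

Wrist picture shows can B from its bottom at (410,213) to its cap end at (397,384), length 143 mm against the true 140. The tray is 78–80 mm wide as it should be. Cap centre is near (0.547,-0.212), axis yaw about 7°. Planning the approach and descent.

```bash
python3 - <<'E'
from h import *
T=tray_tool(0,np.radians(7))
a=np.array([.547,-.210,.15]);plan(a,T,1)
plan([.547,-.210,.026],T,1,start=(a,T))
E
```

```text
[1, -0.0006, 0.0167, 0.0216, -0.1, -0.0, 0.8, 1, -0.0003, 0.0167, 0.0216, -0.1, -0.0, 0.8, 1, -0.0001, 0.0167, 0.0216, -0.1, -0.0, 0.8, 1, 0.0002, 0.0166, 0.0217, -0.1, -0.0, 0.8, 1, 0.0004, 0.0166, 0.0217, -0.1, -0.0, 0.8]
[1, 0.0, 0.0, 0.0248, 0.0, 0.0, 0.0, 1, 0.0, 0.0, 0.0248, 0.0, 0.0, 0.0, 1, 0.0, 0.0, 0.0248, 0.0, 0.0, 0.0, 1, 0.0, 0.0, 0.0248, 0.0, 0.0, 0.0, 1, 0.0, 0.0, 0.0248, 0.0, 0.0, 0.0]
```

>>> carry_out:
  moves: [1, 0, 0.0167, 0.0217, -0.1, 0, 0.8, 1, 0, 0.0167, 0.0217, -0.1, 0, 0.8, 1, 0, 0.0167, 0.0217, -0.1, 0, 0.8, 1, 0, 0.0167, 0.0217, -0.1, 0, 0.8, 1, 0, 0.0167, 0.0217, -0.1, 0, 0.8]

```text
clock: 2.02
tcp_pos: [0.5497, -0.2081, 0.1463]
orientation: [-0.0, 0.998, 0.063, 0.001]
wrist_force: [0.1, 0.9, 0.2]
finger_gap: 0.0855
```

```bash
python3 - <<'E'
from h import *
np.set_printoptions(precision=4,suppress=True)
p,r,s=pose();w=env.read_camera("wrist")
np.savez("pics/w2.npz",img=w,p=p,R=r.as_matrix())
cv2.imwrite("pics/w2.png",cv2.resize(w[:,:,::-1],(800,600),interpolation=cv2.INTER_CUBIC))
print(p,r.as_matrix(),s["wrist_force"])
plan([.547,-.210,.026],tray_tool(0,np.radians(7)),1)
E
```

```text
[ 0.5497 -0.2081  0.1463] [[ 0.992   0.1265  0.0025]
 [ 0.1265 -0.992   0.0006]
 [ 0.0026 -0.0003 -1.    ]] [0.0968 0.9152 0.2326]
[1, -0.0003, 0.0001, 0.0234, -0.0, 0.0, 0.0, 1, -0.0003, 0.0001, 0.0234, -0.0, 0.0, 0.0, 1, -0.0003, 0.0001, 0.0234, -0.0, 0.0, 0.0, 1, -0.0003, 0.0001, 0.0234, -0.0, 0.0, 0.0, 1, -0.0003, 0.0001, 0.0234, -0.0, 0.0, 0.0]
```

View pics/w2.png

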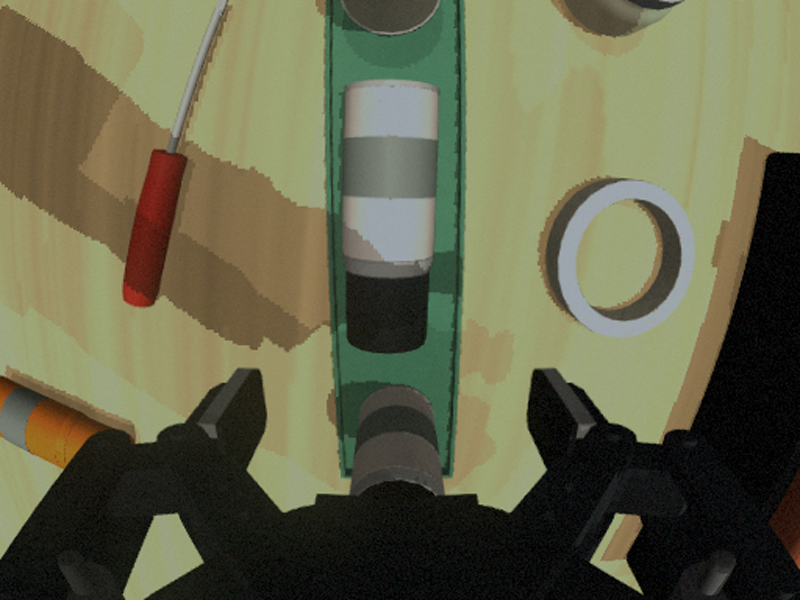

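```bash
python3 - <<'E'
from h import *
np.set_printoptions(precision=4,suppress=True)
D=np.load("pics/w2.npz");p,M=D["p"],D["R"];f=.64
for k,(u,v,z) in dict(bot=(391.5,84,.053),junc=(388,274,.052),capend=(387,347,.045),lb=(342.5,120,.028),rb=(438.5,120,.028),lj=(342,240,.028),rj=(435,240,.028),lc=(346,310,.028),rc=(428,310,.028),trL=(333,240,.012),trR=(462,240,.012)).items():print(k,wz(p,M,u*f,v*f,z))
E
```

```text
bot [ 0.5336 -0.0988  0.053 ]
junc [ 0.5437 -0.1917  0.052 ]
capend [ 0.5482 -0.2335  0.045 ]
lb [ 0.5096 -0.1168  0.028 ]
rb [ 0.56   -0.1105  0.028 ]
lj [ 0.5168 -0.1815  0.028 ]
rj [ 0.567  -0.1752  0.028 ]
lc [ 0.523 -0.221  0.028]
rc [ 0.569  -0.2151  0.028 ]
trL [ 0.5101 -0.1849  0.012 ]
trR [ 0.5844 -0.1754  0.012 ]
```

>>> carry_out:
  moves: [1, -0.001, 0.001, 0.025, 0, 0, 0, 1, -0.001, 0.001, 0.025, 0, 0, 0, 1, -0.001, 0.001, 0.025, 0, 0, 0, 1, -0.001, 0, 0.02, 0, 0, 0, 1, 0, 0, 0, 0, 0, 0]
  squeeze: 20

```text
clock: 2.7
tcp_pos: [0.5424, -0.2123, 0.0449]
orientation: [-0.002, 0.998, 0.061, -0.002]
wrist_force: [-0.8, 0.3, 0.2]
finger_gap: 0.085
```

```bash
python3 - <<'E'
from h import *
p,r,s=pose();print(p,r.as_matrix()[:,0],s["wrist_force"])
plan([.5455,-.211,.026],tray_tool(0,np.radians(6.5)),1)
E
```

```text
[ 0.54243373 -0.21230244  0.04488038] [ 0.9925581   0.12169264 -0.00439417] [-0.80555235  0.29651222  0.24665016]
[1, 0.0007, -0.0002, 0.0038, -0.1, 0.1, 0.1, 1, 0.0007, -0.0002, 0.0038, -0.1, 0.1, 0.1, 1, 0.0006, -0.0002, 0.0038, -0.1, 0.1, 0.1, 1, 0.0006, -0.0002, 0.0038, -0.1, 0.1, 0.1, 1, 0.0006, -0.0002, 0.0038, -0.1, 0.1, 0.1]
```

>>> carry_out:
  moves: [1, 0.0015, 0, 0.009, 0, 0, 0, 1, 0.0015, 0, 0.009, 0, 0, 0, 1, 0, 0, 0, 0, 0, 0, 0.2, 0, 0, 0, 0, 0, 0, 0.2, 0, 0, 0, 0, 0, 0]

```text
clock: 3.32
tcp_pos: [0.5474, -0.2125, 0.0287]
orientation: [-0.001, 0.998, 0.061, -0.001]
wrist_force: [0.5, -0.1, -0.5]
finger_gap: 0.0521
```

>>> carry_out:
  moves: [0.2, -0.001, 0, 0.002, 0, 0, 0, -1, 0, 0, 0, 0, 0, 0, -1, 0, 0, 0, 0, 0, 0, -1, 0, 0, 0, 0, 0, 0, -1, 0, 0, 0, 0, 0, 0]
  squeeze: 20

```text
clock: 3.95
tcp_pos: [0.5464, -0.2127, 0.027]
orientation: [-0.001, 0.998, 0.061, -0.0]
wrist_force: [0.2, 0.4, -0.3]
finger_gap: 0.0452
```

>>> carry_out:
  moves: [-1, 0, 0, -0.015, 0, 0, 0, -1, 0, 0, -0.02, 0, 0, 0, -1, 0, 0, -0.02, 0, 0, 0, -1, 0, 0, -0.01, 0, 0, 0, -1, 0, 0, 0, 0, 0, 0]

```text
clock: 4.58
tcp_pos: [0.5465, -0.213, 0.0965]
orientation: [-0.001, 0.998, 0.061, -0.0]
wrist_force: [0.0, 1.0, -0.7]
finger_gap: 0.0452
```

```bash
python3 - <<'E'
from h import *
p,r,s=pose();print(p,s["wrist_force"],s["ft_torque"],s["finger_gap"])
a=env.read_camera("scene")[100:260,140:360];w=env.read_camera("wrist")
np.save("pics/w3.npy",w)
o=np.hstack([cv2.resize(a,(440,320)),cv2.resize(w[0:320,76:416],(340,320))])
cv2.imwrite("pics/l1.png",o[:,:,::-1])
E
```

```text
[ 0.5465312  -0.21302291  0.09649423] [ 0.04643871  0.97649011 -0.68895976] [-0.07492364  0.05565627 -0.00920896] 0.04520166603449522
```

View pics/l1.png

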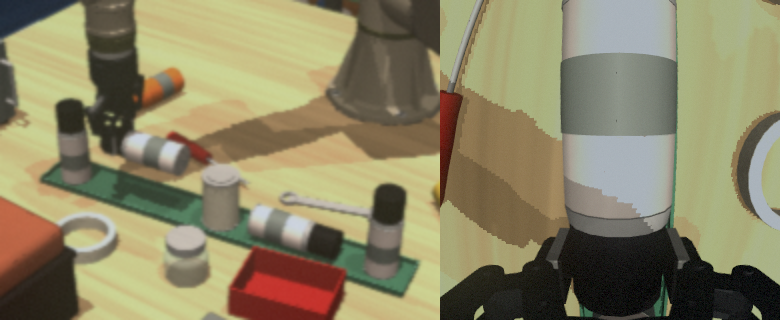

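At 20 N the can stays rigid, horizontal in the grip: in the left half it hangs at (155,150), clear of the tray. I'll swing the tool 72° while rising, then set the bottom edge down.

```bash
python3 - <<'E'
from h import *
plan([.5495,-.215,.155],tray_tool(-72),-1)
E
```

```text
[-1, 0.0003, 0.0003, -0.006, -7.2, 0.1, -0.1, -1, 0.0003, 0.001, -0.0059, -7.2, 0.1, -0.1, -1, 0.0003, 0.0017, -0.0057, -7.2, 0.1, -0.1, -1, 0.0003, 0.0024, -0.0055, -7.2, 0.1, -0.1, -1, 0.0003, 0.0031, -0.0051, -7.2, 0.1, -0.1]
[-1, 0.0003, 0.0037, -0.0047, -7.2, 0.1, -0.1, -1, 0.0003, 0.0043, -0.0042, -7.2, 0.1, -0.1, -1, 0.0003, 0.0048, -0.0036, -7.2, 0.1, -0.1, -1, 0.0003, 0.0052, -0.003, -7.2, 0.1, -0.1, -1, 0.0003, 0.0055, -0.0023, -7.2, 0.1, -0.1]
```

>>> carry_out:
  moves: [-1, 0, 0, -0.006, -7.2, 0, 0, -1, 0, 0.001, -0.006, -7.2, 0, 0, -1, 0, 0.002, -0.006, -7.2, 0, 0, -1, 0, 0.0025, -0.0055, -7.2, 0, 0, -1, 0, 0.003, -0.005, -7.2, 0, 0]

```text
clock: 5.3
tcp_pos: [0.5434, -0.2152, 0.1221]
orientation: [0.314, 0.947, 0.057, 0.015]
wrist_force: [0.1, -0.9, -1.8]
finger_gap: 0.0452
```

>>> carry_out:
  moves: [-1, 0, 0.004, -0.005, -7.2, 0, 0, -1, 0, 0.0045, -0.004, -7.2, 0, 0, -1, 0, 0.005, -0.0035, -7.2, 0, 0, -1, 0, 0.005, -0.003, -7.2, 0, 0, -1, 0, 0.0055, -0.002, -7.2, 0, 0]

```text
clock: 5.92
tcp_pos: [0.5414, -0.2139, 0.1499]
orientation: [0.598, 0.799, 0.052, 0.032]
wrist_force: [1.5, 0.4, -1.7]
finger_gap: 0.0451
```

```bash
cat >> h.py <<'E'
def look(name):
    np.set_printoptions(precision=4,suppress=True)
    p,r,s=pose();print(s["clock"],p,s["wrist_force"],s["finger_gap"],s["joint_pos"]);print(r.as_matrix())
    a=env.read_camera("scene")[60:270,140:360];b=env.read_camera("side")[60:290,170:340]
    np.savez("pics/"+name+".npz",a=a,b=b)
    o=np.hstack([cv2.resize(a,(440,420),interpolation=cv2.INTER_CUBIC),cv2.resize(b,(310,420),interpolation=cv2.INTER_CUBIC)])
    cv2.imwrite("pics/"+name+".png",o[:,:,::-1])
E
python3 -c "
from h import *
look('l2')"
```

```text
5.925 [ 0.5414 -0.2139  0.1499] [ 1.4839  0.4189 -1.6924] 0.04509519640574383 [-0.0363  0.4334 -0.6996 -0.0408 -1.2464  1.0582]
[[ 0.9927  0.0448  0.1123]
 [ 0.1204 -0.2796 -0.9526]
 [-0.0113  0.9591 -0.2829]]
```

View pics/l2.png

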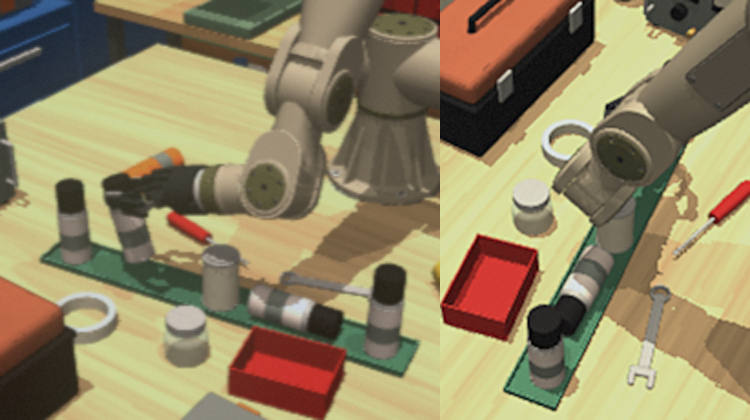

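>>> carry_out:
  moves: [-1, 0.002, -0.006, 0.002, 0, 0.1, 0, -1, 0.002, -0.006, 0.002, 0, 0.1, 0, -1, 0.002, -0.006, 0.002, 0, 0.1, 0, -1, 0.002, -0.005, 0.0015, 0, 0.1, 0, -1, 0, 0, 0, 0, 0, 0]

```text
clock: 6.65
tcp_pos: [0.5491, -0.2142, 0.1218]
orientation: [0.594, 0.802, 0.055, 0.033]
wrist_force: [-1.1, -1.1, 0.9]
finger_gap: 0.0451
```

```bash
python3 - <<'E'
from h import *
np.set_printoptions(precision=4,suppress=True)
p,r,s=pose();print(p,s["wrist_force"],s["ft_torque"]);print(r.as_matrix())
plan([.549,-.215,.1235],tray_tool(-73.5),-1)
E
```

```text
[ 0.5491 -0.2142  0.1218] [-1.1466 -1.0569  0.9407] [ 0.7254  0.1832 -0.0427]
[[ 0.9918  0.0483  0.1181]
 [ 0.127  -0.2873 -0.9494]
 [-0.012   0.9566 -0.2911]]
[-1, -0.0, 0.0004, 0.0001, -0.1, 0.2, 0.1, -1, -0.0, 0.0004, 0.0001, -0.1, 0.2, 0.1, -1, -0.0, 0.0004, 0.0001, -0.1, 0.2, 0.1, -1, -0.0, 0.0004, 0.0001, -0.1, 0.2, 0.1, -1, -0.0, 0.0004, 0.0001, -0.1, 0.2, 0.1]
```

Contact with the floor is made (force z rose by about 2.5 N). I'll drag the cap towards upright about the bottom edge.

>>> carry_out:
  moves: [-1, 0, -0.003, 0.001, 0, 0, 0, -1, 0, -0.004, -0.008, 0, 0, 0, -1, 0, -0.004, -0.008, 0, 0, 0, -1, 0, -0.004, -0.008, 0, 0, 0, -1, 0, 0, 0, 0, 0, 0]

```text
clock: 7.28
tcp_pos: [0.5472, -0.1893, 0.1204]
orientation: [0.598, 0.799, 0.049, 0.035]
wrist_force: [0.0, 0.1, -0.7]
finger_gap: 0.0456
```

```bash
python3 -c "
from h import *
look('l3')"
```

```text
7.275 [ 0.5472 -0.1893  0.1204] [ 0.019   0.1151 -0.7479] 0.045614773567524185 [ 0.012   0.5065 -0.6525  0.0591 -1.2665  1.1991]
[[ 0.9927  0.0372  0.115 ]
 [ 0.1208 -0.2787 -0.9527]
 [-0.0034  0.9596 -0.2812]]
```

View pics/l3.png

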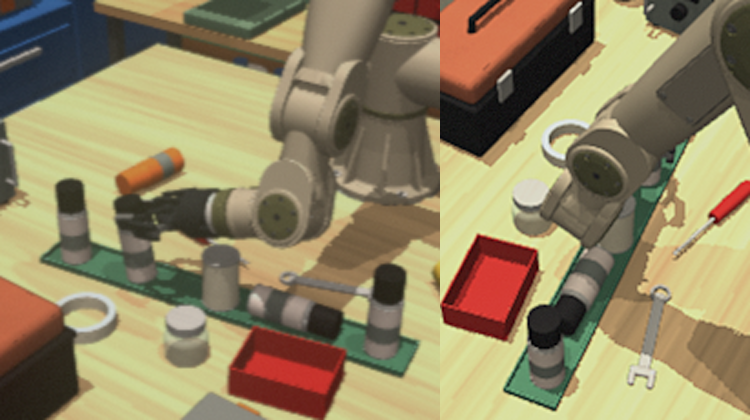

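Can B has pivoted nearly upright at (135,240) in the left half, leaning only a few degrees. One last bit of drag, then a slow release.

>>> carry_out:
  moves: [-1, 0, -0.004, -0.004, 0, 0, 0, -1, 0, -0.004, -0.004, 0, 0, 0, -1, 0, -0.002, -0.002, 0, 0, 0, 0.1, 0, 0, 0, 0, 0, 0, 0.1, 0, 0, 0, 0, 0, 0]

```text
clock: 8.0
tcp_pos: [0.5456, -0.1786, 0.1168]
orientation: [0.601, 0.797, 0.046, 0.036]
wrist_force: [-0.0, 0.8, 0.1]
finger_gap: 0.047
```

```bash
python3 - <<'E'
from h import *
np.set_printoptions(precision=4,suppress=True)
p,r,s=pose();print(p,s["wrist_force"],s["finger_gap"]);print(r.as_matrix())
b=env.read_camera("scene")[140:230,150:240];np.save("pics/c1.npy",b)
b=cv2.resize(b,None,fx=6,fy=6,interpolation=cv2.INTER_CUBIC)
cv2.imwrite("pics/c1.png",b[:,:,::-1])
E
```

```text
[ 0.5456 -0.1786  0.1168] [-0.0127  0.8366  0.1191] 0.046984160678935516
[[ 0.9932  0.0305  0.1121]
 [ 0.1162 -0.2723 -0.9552]
 [ 0.0014  0.9617 -0.274 ]]
```

View pics/c1.png

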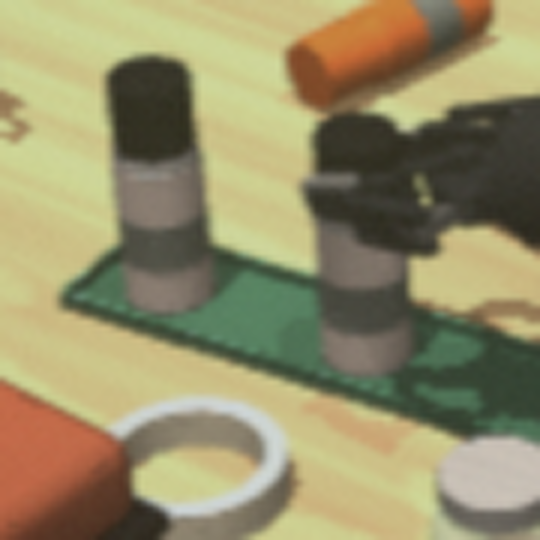

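Can B stands parallel to its neighbour (365,245). Opening and backing out along the tool axis.

>>> carry_out:
  moves: [0.6, 0, 0, 0, 0, 0, 0, 0.6, 0, 0, 0, 0, 0, 0, 0.6, 0, 0, -0.012, 0, 0, 0, 0.6, 0, 0, -0.025, 0, 0, 0, 0.6, 0, 0.003, -0.03, 0, 0, 0]

```text
clock: 8.68
tcp_pos: [0.5358, -0.1161, 0.1373]
orientation: [0.601, 0.797, 0.044, 0.034]
wrist_force: [-0.2, 0.4, -1.2]
finger_gap: 0.0684
```

```bash
python3 - <<'E'
from h import *
np.set_printoptions(precision=4,suppress=True)
p,r,s=pose();print(p,s["wrist_force"],s["finger_gap"])
a=np.array(p)+[0,.02,.10]
plan(a,r,.6,5)
plan([.505,.04,.25],tray_tool(0),1,start=(a,r))
E
```

```text
[ 0.5358 -0.1161  0.1373] [-0.2267  0.4284 -1.1665] 0.06837025336047368
[0.6, 0.0005, 0.0181, -0.0093, 0.0, 0.0, 0.0, 0.6, 0.0005, 0.0181, -0.0093, 0.0, 0.0, 0.0, 0.6, 0.0005, 0.0181, -0.0093, 0.0, 0.0, 0.0, 0.6, 0.0005, 0.0181, -0.0093, 0.0, 0.0, 0.0, 0.6, 0.0005, 0.0181, -0.0093, 0.0, 0.0, 0.0]
[1, -0.0015, -0.0026, -0.0137, 7.4, 0.1, -0.1, 1, -0.0015, -0.0043, -0.0132, 7.4, 0.1, -0.1, 1, -0.0015, -0.006, -0.0126, 7.4, 0.1, -0.1, 1, -0.0014, -0.0076, -0.0117, 7.4, 0.1, -0.1, 1, -0.0014, -0.009, -0.0106, 7.4, 0.1, -0.1]
[1, -0.0014, -0.0103, -0.0094, 7.4, 0.1, -0.1, 1, -0.0013, -0.0115, -0.008, 7.4, 0.1, -0.1, 1, -0.0013, -0.0124, -0.0064, 7.4, 0.1, -0.1, 1, -0.0012, -0.0131, -0.0048, 7.4, 0.1, -0.1, 1, -0.0012, -0.0136, -0.003, 7.4, 0.1, -0.1]
```

>>> carry_out:
  moves: [0.6, 0.0005, 0.018, -0.009, 0, 0, 0, 0.6, 0.0005, 0.018, -0.009, 0, 0, 0, 0.6, 0.0005, 0.018, -0.009, 0, 0, 0, 0.6, 0.0005, 0.018, -0.009, 0, 0, 0, 0.6, 0.0005, 0.018, -0.009, 0, 0, 0]

```text
clock: 9.3
tcp_pos: [0.5365, -0.0949, 0.2377]
orientation: [0.601, 0.797, 0.047, 0.033]
wrist_force: [-0.1, 0.2, 0.1]
finger_gap: 0.0686
```

>>> carry_out:
  moves: [1, -0.0015, -0.0026, -0.0137, 7.4, 0.1, 0, 1, -0.0015, -0.0043, -0.0132, 7.4, 0.1, 0, 1, -0.0015, -0.006, -0.0126, 7.4, 0.1, 0, 1, -0.0014, -0.0076, -0.0117, 7.4, 0.1, 0, 1, -0.0014, -0.009, -0.0106, 7.4, 0.1, 0]

```text
clock: 9.93
tcp_pos: [0.5205, -0.0232, 0.244]
orientation: [0.307, 0.95, 0.06, 0.02]
wrist_force: [-0.0, -0.4, -0.0]
finger_gap: 0.0852
```

>>> carry_out:
  moves: [1, -0.0014, -0.0103, -0.0094, 7.4, 0.1, 0, 1, -0.0013, -0.0115, -0.008, 7.4, 0.1, 0, 1, -0.0013, -0.0124, -0.0064, 7.4, 0.1, 0, 1, -0.0012, -0.0131, -0.0048, 7.4, 0.1, 0, 1, -0.0012, -0.0136, -0.003, 7.4, 0.1, 0]

```text
clock: 10.55
tcp_pos: [0.505, 0.0478, 0.2551]
orientation: [-0.021, 0.998, 0.065, 0.006]
wrist_force: [0.4, -0.0, -1.8]
finger_gap: 0.0855
```

```bash
python3 - <<'E'
from h import *
np.set_printoptions(precision=4,suppress=True)
p,r,s=pose();w=env.read_camera("wrist");print(p,r.as_matrix())
np.savez("pics/w4.npz",img=w,p=p,R=r.as_matrix())
cv2.imwrite("pics/w4.png",cv2.resize(w[:,:,::-1],(800,600),interpolation=cv2.INTER_CUBIC))
E
```

```text
[0.505  0.0478 0.2551] [[ 0.9914  0.1304  0.0097]
 [ 0.1299 -0.9906  0.0433]
 [ 0.0153 -0.0416 -0.999 ]]
```

View pics/w4.png

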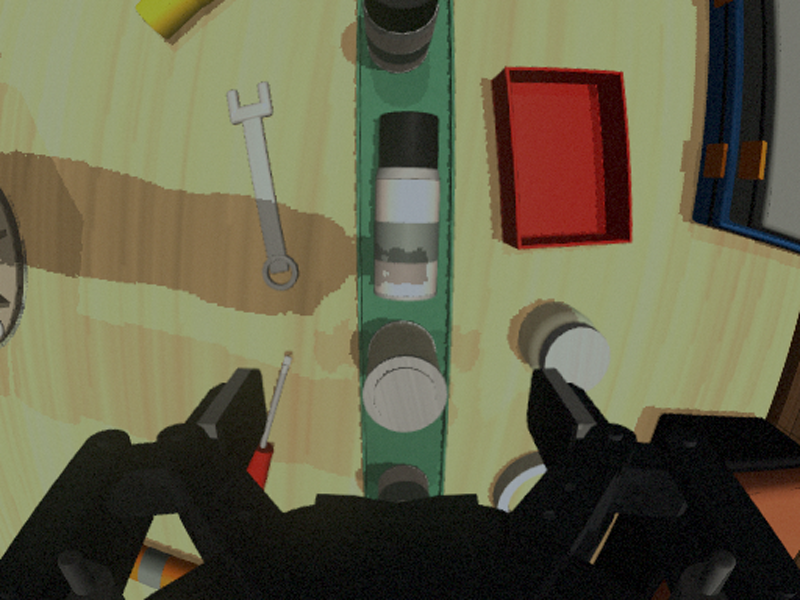

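```bash
python3 - <<'E'
from h import *
np.set_printoptions(precision=4,suppress=True)
D=np.load("pics/w4.npz");p,M=D["p"],D["R"];f=.64
for k,(u,v,z) in dict(bot=(406,299,.04),junc=(408,169,.053),capend=(409,112,.045),lb=(374.5,285,.028),rb=(438.5,285,.028),lj=(376,195,.028),rj=(440,195,.028),lc=(379,140,.028),rc=(438,140,.028),tin=(405,395,.093),trL=(357,220,.012),trR=(452,220,.012),stA=(398,15,.143)).items():print(k,wz(p,M,u*f,v*f,z))
a=np.array([.499,.137,.16]);T=tray_tool(0)
plan(a,T,1)
E
```

```text
bot [0.5187 0.0276 0.04  ]
junc [0.5064 0.1257 0.053 ]
capend [0.5019 0.1686 0.045 ]
lb [0.4932 0.0329 0.028 ]
rb [0.5438 0.0394 0.028 ]
lj [0.4855 0.1036 0.028 ]
rj [0.5346 0.1102 0.028 ]
lc [0.4823 0.1464 0.028 ]
rc [0.5272 0.1527 0.028 ]
tin [ 0.5239 -0.0287  0.093 ]
trL [0.4724 0.0812 0.012 ]
trR [0.549  0.0914 0.012 ]
stA [0.4868 0.2064 0.143 ]
[1, 0.0008, -0.0171, 0.0198, -0.5, -0.2, -0.1, 1, 0.0009, -0.0173, 0.0197, -0.5, -0.2, -0.1, 1, 0.001, -0.0174, 0.0195, -0.5, -0.2, -0.1, 1, 0.0011, -0.0176, 0.0194, -0.5, -0.2, -0.1, 1, 0.0012, -0.0178, 0.0192, -0.5, -0.2, -0.1]
```

>>> carry_out:
  moves: [1, 0.002, -0.018, 0.022, -0.5, -0.2, 0, 1, 0.002, -0.018, 0.022, -0.5, -0.2, 0, 1, 0.002, -0.018, 0.022, -0.5, -0.2, 0, 1, 0.002, -0.018, 0.022, -0.5, -0.2, 0, 1, 0.002, -0.018, 0.022, -0.5, -0.2, 0]

```text
clock: 11.22
tcp_pos: [0.5065, 0.1389, 0.1456]
orientation: [0.006, 0.998, 0.061, 0.002]
wrist_force: [0.0, 0.1, 0.4]
finger_gap: 0.0855
```

```bash
python3 - <<'E'
from h import *
plan([.5055,.143,.045],tray_tool(0,np.radians(7)),1)
E
```

```text
[1, -0.0001, -0.0011, 0.0201, 0.1, -0.0, 0.0, 1, -0.0001, -0.001, 0.0201, 0.1, -0.0, 0.0, 1, -0.0001, -0.001, 0.0201, 0.1, -0.0, 0.0, 1, -0.0001, -0.0009, 0.0201, 0.1, -0.0, 0.0, 1, -0.0001, -0.0009, 0.0201, 0.1, -0.0, 0.0]
```

>>> carry_out:
  moves: [1, 0, -0.001, 0.025, 0.1, 0, 0, 1, 0, -0.001, 0.025, 0.1, 0, 0, 1, 0, -0.001, 0.025, 0.1, 0, 0, 1, 0, -0.001, 0.02, 0.1, 0, 0, 1, 0, 0, 0, 0, 0, 0]

```text
clock: 11.85
tcp_pos: [0.504, 0.1426, 0.0448]
orientation: [0.007, 0.998, 0.063, 0.0]
wrist_force: [0.0, -0.1, -0.5]
finger_gap: 0.0854
```

```bash
python3 - <<'E'
from h import *
np.set_printoptions(precision=4,suppress=True)
p,r,s=pose();w=env.read_camera("wrist");print(p,r.as_matrix(),s["wrist_force"])
# cap silhouette between pads: row profile near the fingers
cv2.imwrite("pics/w5.png",cv2.resize(w[:,:,::-1],(640,480)))
E
```

```text
[0.504  0.1426 0.0448] [[ 0.992   0.1261  0.0017]
 [ 0.1261 -0.9919 -0.0143]
 [-0.0002  0.0144 -0.9999]] [ 0.0474 -0.0797 -0.4755]
```

>>> carry_out:
  moves: [1, 0.0005, 0, 0.009, 0, 0, 0, 1, 0.0005, 0, 0.0095, 0, 0, 0, 0.2, 0, 0, 0, 0, 0, 0, 0.2, 0, 0, 0, 0, 0, 0, 0.2, 0, 0, 0, 0, 0, 0]

```text
clock: 12.52
tcp_pos: [0.508, 0.1425, 0.0286]
orientation: [0.008, 0.998, 0.063, 0.004]
wrist_force: [0.4, -0.7, 0.4]
finger_gap: 0.0514
```

>>> carry_out:
  moves: [-1, 0, 0, 0, 0, 0, 0, -1, 0, 0, 0, 0, 0, 0, -1, 0, 0, 0, 0, 0, 0, -1, 0, 0, 0, 0, 0, 0, -1, 0, 0, 0, 0, 0, 0]
  squeeze: 20

```text
clock: 13.15
tcp_pos: [0.5082, 0.1424, 0.029]
orientation: [0.008, 0.998, 0.063, 0.004]
wrist_force: [0.5, -0.6, 0.7]
finger_gap: 0.0453
```

>>> carry_out:
  moves: [-1, 0, 0, -0.015, 0, 0, 0, -1, 0, 0, -0.02, 0, 0, 0, -1, 0, 0, -0.02, 0, 0, 0, -1, 0, 0, -0.013, 0, 0, 0, -1, 0, 0, 0, 0, 0, 0]

```text
clock: 13.78
tcp_pos: [0.5074, 0.1438, 0.1014]
orientation: [0.007, 0.998, 0.063, 0.004]
wrist_force: [0.8, 0.1, -0.8]
finger_gap: 0.0454
```

```bash
python3 - <<'E'
from h import *
p,r,s=pose();print(p,s["wrist_force"],s["ft_torque"],s["finger_gap"])
plan([.500,.152,.155],tray_tool(73),-1)
E
```

```text
[0.50736522 0.14382222 0.10140416] [ 0.79597489  0.08998824 -0.82325312] [0.07663007 0.02538759 0.04336532] 0.04536879631305203
[-1, -0.0006, -0.0008, -0.0054, 7.4, -0.1, -0.0, -1, -0.0006, -0.0015, -0.0052, 7.4, -0.1, -0.0, -1, -0.0006, -0.0022, -0.005, 7.4, -0.1, -0.0, -1, -0.0006, -0.0028, -0.0047, 7.4, -0.1, -0.0, -1, -0.0006, -0.0034, -0.0043, 7.4, -0.1, -0.0]
[-1, -0.0006, -0.0039, -0.0038, 7.4, -0.1, -0.0, -1, -0.0006, -0.0043, -0.0033, 7.4, -0.1, -0.0, -1, -0.0006, -0.0047, -0.0027, 7.4, -0.1, -0.0, -1, -0.0006, -0.005, -0.002, 7.4, -0.1, -0.0, -1, -0.0006, -0.0053, -0.0014, 7.4, -0.1, -0.0]
```

>>> carry_out:
  moves: [-1, -0.0005, -0.001, -0.0055, 7.4, -0.1, 0, -1, -0.0005, -0.0015, -0.005, 7.4, -0.1, 0, -1, -0.0005, -0.002, -0.005, 7.4, -0.1, 0, -1, -0.0005, -0.003, -0.0045, 7.4, -0.1, 0, -1, -0.0005, -0.0035, -0.0045, 7.4, -0.1, 0]

```text
clock: 14.4
tcp_pos: [0.5028, 0.1503, 0.1284]
orientation: [-0.318, 0.946, 0.063, -0.021]
wrist_force: [-0.5, 0.2, -2.3]
finger_gap: 0.0452
```

>>> carry_out:
  moves: [-1, -0.0005, -0.004, -0.004, 7.4, -0.1, 0, -1, -0.0005, -0.0045, -0.003, 7.4, -0.1, 0, -1, -0.0005, -0.0045, -0.0025, 7.4, -0.1, 0, -1, -0.0005, -0.005, -0.002, 7.4, -0.1, 0, -1, -0.0005, -0.005, -0.0015, 7.4, -0.1, 0]

```text
clock: 15.02
tcp_pos: [0.5011, 0.1514, 0.1542]
orientation: [-0.608, 0.791, 0.055, -0.042]
wrist_force: [-0.8, 0.1, -2.1]
finger_gap: 0.0452
```

```bash
python3 - <<'E'
from h import *
look("l4")
plan([.500,.152,.1265],tray_tool(73),-1,5)
E
```

```text
15.025 [0.5011 0.1514 0.1542] [-0.8136  0.1476 -2.0662] 0.04524637406139224 [-0.3734  0.8187 -0.0997  1.725   1.0024  0.4287]
[[ 0.9905  0.0365 -0.1328]
 [ 0.1377 -0.2546  0.9572]
 [ 0.0011 -0.9664 -0.2572]]
[-1, 0.0001, 0.0045, 0.0013, -0.4, 0.0, -0.1, -1, 0.0001, 0.0045, 0.0014, -0.4, 0.0, -0.1, -1, 0.0001, 0.0045, 0.0014, -0.4, 0.0, -0.1, -1, 0.0001, 0.0045, 0.0014, -0.4, 0.0, -0.1, -1, 0.0001, 0.0045, 0.0015, -0.4, 0.0, -0.1]
```

View pics/l4.png

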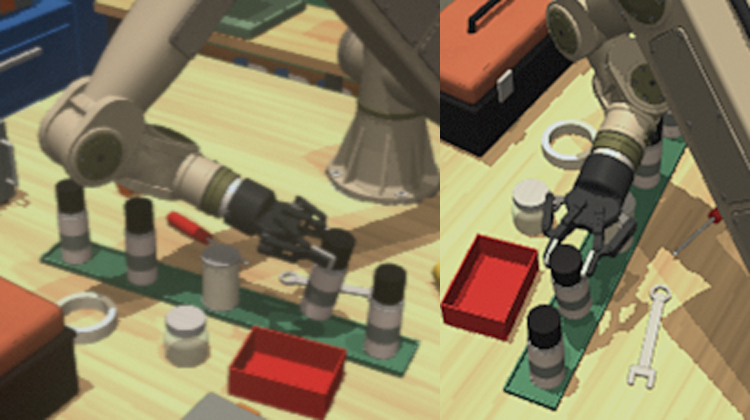

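The can leans about 15° at (330,275), with B upright at (140,240). The wrist reaches back over B, so I'll check its clearance before descending.

```bash
python3 - <<'E'
from h import *
np.set_printoptions(precision=3,suppress=True)
sc=lambda x,y:(x/2+140,y/2+60)
sd=lambda x,y:((x-440)/1.8235+170,y/1.826+60)
for k,a,b in(("ring",(213,182),(622,145)),("knuckle/disk2",(90,150),(635,80)),("knuckle/far",(90,150),(575,22)),("link",(140,150),(635,80))):
    P=tri(sc(*a),sd(*b));res=[np.linalg.norm(np.cross(P-o,d/np.linalg.norm(d))) for o,d in(ray("scene",*sc(*a)),ray("side",*sd(*b)))]
    print(k,P,res)
p,r,s=pose()
for d in(.15,.2,.25,.3,.35):print(d,p-d*r.as_matrix()[:,2])
E
```

```text
ring [ 0.52 -0.04  0.21] [np.float64(0.0029379116979634527), np.float64(0.002937911697963494)]
knuckle/disk2 [ 0.579 -0.204  0.216] [np.float64(0.028834756351389497), np.float64(0.028834756351389886)]
knuckle/far [ 0.662 -0.148  0.295] [np.float64(0.0008299565245315717), np.float64(0.0008299565245313518)]
link [ 0.555 -0.144  0.243] [np.float64(0.006830328198539516), np.float64(0.00683032819853961)]
0.15 [0.52  0.008 0.188]
0.2 [ 0.527 -0.04   0.201]
0.25 [ 0.534 -0.088  0.214]
0.3 [ 0.54  -0.136  0.227]
0.35 [ 0.547 -0.184  0.239]
```

Wrist knuckle would clear can B by only about 12 mm after descending at 75°, so I'll ease the tilt to 70° (about 40 mm clearance) while coming down.

```bash
python3 - <<'E'
from h import *
plan([.4985,.156,.126],tray_tool(70),-1,5)
E
```

```text
[-1, -0.0001, 0.0044, 0.0022, -1.0, 0.0, -0.1, -1, -0.0001, 0.0044, 0.0022, -1.0, 0.0, -0.1, -1, -0.0001, 0.0043, 0.0023, -1.0, 0.0, -0.1, -1, -0.0001, 0.0043, 0.0024, -1.0, 0.0, -0.1, -1, -0.0001, 0.0042, 0.0025, -1.0, 0.0, -0.1]
```

>>> carry_out:
  moves: [-1, 0, 0.0045, 0.003, -1.2, 0, 0, -1, 0, 0.0045, 0.003, -1.2, 0, 0, -1, 0, 0.0045, 0.003, -1.2, 0, 0, -1, 0, 0.0045, 0.003, -1.2, 0, 0, -1, 0, 0, 0, 0, 0, 0]

```text
clock: 15.75
tcp_pos: [0.4999, 0.1588, 0.1313]
orientation: [-0.565, 0.822, 0.06, -0.038]
wrist_force: [-0.5, 0.2, -1.3]
finger_gap: 0.0448
```

```bash
python3 - <<'E'
from h import *
np.set_printoptions(precision=4,suppress=True)
p,r,s=pose();print(p,s["wrist_force"],s["ft_torque"],s["finger_gap"],r.as_matrix())
E
```

```text
[0.4999 0.1588 0.1313] [-0.4864  0.1602 -1.3019] [-1.0512 -0.1458  0.0106] 0.044795012783364875 [[ 0.9899  0.055  -0.1305]
 [ 0.1415 -0.354   0.9245]
 [ 0.0046 -0.9336 -0.3582]]
```

>>> carry_out:
  moves: [-1, 0, 0.004, 0.001, 0, 0, 0, -1, 0, 0.004, 0.001, 0, 0, 0, -1, 0, 0.002, 0.001, 0, 0, 0, -1, 0, 0, 0, 0, 0, 0, -1, 0, 0, 0, 0, 0, 0]

```text
clock: 16.38
tcp_pos: [0.5004, 0.1581, 0.1214]
orientation: [-0.564, 0.823, 0.061, -0.037]
wrist_force: [-0.5, 0.9, -1.0]
finger_gap: 0.0452
```

```bash
python3 - <<'E'
from h import *
np.set_printoptions(precision=4,suppress=True)
p,r,s=pose();print(p,s["wrist_force"],s["ft_torque"],s["finger_gap"],r.as_matrix()[:,2])
E
```

```text
[0.5004 0.1581 0.1214] [-0.4562  0.9399 -1.0317] [-1.0431 -0.192  -0.0716] 0.04515475229479757 [-0.1298  0.9233 -0.3615]
```

>>> carry_out:
  moves: [-1, 0, 0.004, 0.0015, 0, 0, 0, -1, 0, 0.0043, -0.007, 0, 0, 0, -1, 0, 0.0043, -0.007, 0, 0, 0, -1, 0, 0.0043, -0.007, 0, 0, 0, -1, 0, 0, 0, 0, 0, 0]

```text
clock: 17.0
tcp_pos: [0.5041, 0.1347, 0.1157]
orientation: [-0.567, 0.821, 0.058, -0.037]
wrist_force: [-0.8, 1.2, 1.3]
finger_gap: 0.0448
```

```bash
python3 - <<'E'
from h import *
np.set_printoptions(precision=4,suppress=True)
p,r,s=pose();print(p,s["wrist_force"],s["ft_torque"],s["finger_gap"],r.as_matrix()[:,2])
E
```

```text
[0.5041 0.1347 0.1157] [-0.7574  1.1904  1.2557] [-0.2642 -0.0019  0.0498] 0.04480385929421515 [-0.1268  0.9264 -0.3544]
```

```bash
cat >> h.py <<'E'
def band_axis(n,base,top=.085,lo=.008):
    """row-wise centre of low-saturation pixels around an upright can at base; returns world-ish lean estimate px"""
    K,r,t=cam(n);im=env.read_camera(n)
    hsv=cv2.cvtColor(im,cv2.COLOR_RGB2HSV);m=(hsv[...,1]<70)&(hsv[...,2]>60)
    P=cv2.projectPoints(np.array([[*base,lo],[*base,top]],float),r,t,K,None)[0][:,0]
    out=[]
    for z in np.linspace(lo+.012,top,9):
        u,v=cv2.projectPoints(np.array([[*base,z]],float),r,t,K,None)[0][0,0]
        row=m[int(round(v)),int(u)-22:int(u)+22];xs=np.nonzero(row)[0]
        out.append((round(z,3),len(xs),round(xs.mean()+int(u)-22-u,1) if len(xs) else None))
    return out
E
python3 - <<'E'
from h import *
for nm,b in(("stA",(.4855,.233)),("A",(.5015,.12)),("B",(.5445,-.178)),("stB",(.560,-.298))):
    print(nm,[ (int(w),float(d) if d is not None else None) for z,w,d in band_axis("scene",b)])
E
```

```text
stA [(22, 3.0), (18, 0.7), (17, 0.9), (20, -0.9), (24, -3.3), (20, -2.3), (18, 1.2), (17, 1.4), (17, 1.1)]
A [(25, 4.3), (20, 1.8), (30, -6.0), (27, -2.9), (25, -3.9), (22, -2.0), (20, 6.8), (25, 8.2), (19, 8.1)]
B [(24, 6.0), (18, 3.2), (17, -0.1), (20, -1.8), (28, -6.1), (22, -4.7), (16, 0.7), (16, -0.6), (15, 0.4)]
stB [(28, 3.7), (20, 1.0), (16, 0.5), (17, 0.9), (15, 0.0), (15, -0.7), (15, -0.5), (16, -0.8), (16, -0.6)]
```

```bash
python3 - <<'E'
from h import *
im=env.read_camera("scene");np.save("pics/sA.npy",im)
hsv=cv2.cvtColor(im,cv2.COLOR_RGB2HSV).astype(int)
for v in range(172,232,2):
    print(v,''.join('g' if 60<h<100 and s>70 else '#' if V<55 else 'w' if 6<h<32 and s>75 else 'o' if s<=75 else '.' for h,s,V in hsv[v,280:350]))
E
```

```text
172 oooooooo##ooowwwwwwwwwwwwwwwwwwwwwwwwwwwwwwwwwwwwwwwwwwwwwwwwwwwwwwwww
174 ##ooooo#####oooowwwwwwwwwwwwwwwwwwwwwwwwwwwwwwwwwwwwwwwwwwwwwwwwwwwwww
176 o####oooooowwwooowwwwwwwwwwwwwwwwwwwwwwwwwwwwwwwwwwwwwwwwwwwwwwwwwwwww
178 ooooooo####oooo##owwwwwwwwwwwwwwwwwwwwwwwwwwwwwwwwwwwwwwwwwwwwwwwwwwww
180 oooooow#####ooooowwwwwwwwwwwwwwwwwwwwwwwwwwwwwwwwwwwwwwwwwwwwwwwwwwwww
182 ooo######wwww####oowwwwwwwwwwwwwwwwwwwwwwwwwwwwwwwwwwwwwwwwwwwwwwwwwww
184 #ooo#############oo######wwwwwwwwwwwwwwwwwwwwwwwwwwwwwwwwwwwwwwwwwwwww
186 #####owwwwww#################wwwwwwwwwwwwwwwwwwwwwwwwwwwwwwwwwwwwwwwww
188 ####ooowwwwwwwww##############wwwwwwwwwwwwwwwwwwwwwwwwwwwwwwwwwwwwwwww
190 ##wwwoooowwwwww###############wwwwwwwwwwwwwwwwwwwwwwwwwwwwwwwwwwwwwwww
192 oooooo##oooooww##############wwwwwwwwwwwwwwwwwwwwwwwwwwwwwwwwwwwwwwwww
194 w####oo##oooooooo############wwwwwwwwwwwwwwwwwwwoo##########wwwwwwwwww
196 ############ooooooooo#######wwwwwwwwwwwwwwwwwwwww#############wwwwwwww
198 ##oooooooo#####ooooooo######wwwwwwwwwwwwwwwwwwww##############wwwwwwww
200 wooooooooooo######oooo#####ooo....wwwwwwwwwwww
[... 449 characters left out ...]
ooooooooooooooooooo..o.ww
214 oooooooooooooooooooooooooowwwwwwwwwwwwwwwwwwooooooooooooooooooo.......
216 oggoogggooooooooooooooooowwwwwwwwwwwwwwwwwwwoooooooooooooooooo.wwwww..
218 gggggggoooooooooooooooooooooooo...wwwwwwwwwwooooooooooooooooowwww...ww
220 gggoooooooooooooooooooooogggooooooooooo.wwwwooooooooooooooooowwwwwwwww
222 gggooooooooooooooooooooooggggggggggggogoooooooooooooooooooooowwwwwwwww
224 gggggoooooooooooooooooooogggggggggggggggggoooooooooooooooooowwwwwwwwww
226 .wwwwoooooooooooooooooooggggggggggggggggggoooooooooooooooooowwwwwwwwww
228 ........wwwwooooooooooggggggggggggggggggggoooooooooooooooooooooo.wwwww
230 ................wwooogggggggggggggggggggggoooooooooooooooooooggooooooo
```

The edge map shows can A now leaning only about 5–8° relative to standing_a, so it pivoted as B did. I'll drag the remaining 16 mm, then loosen.

>>> carry_out:
  moves: [-1, 0, 0.0035, -0.005, 0, 0, 0, -1, 0, 0.0035, -0.005, 0, 0, 0, -1, 0, 0.003, -0.004, 0, 0, 0, -1, 0, 0, 0, 0, 0, 0, -1, 0, 0, 0, 0, 0, 0]

```text
clock: 17.88
tcp_pos: [0.5064, 0.1181, 0.1119]
orientation: [-0.567, 0.821, 0.058, -0.038]
wrist_force: [0.1, 0.3, 1.1]
finger_gap: 0.0452
```

```bash
cat >> h.py <<'E'
def asc(v0,v1,u0,u1,st=2):
    im=env.read_camera("scene");hsv=cv2.cvtColor(im,cv2.COLOR_RGB2HSV).astype(int)
    for v in range(v0,v1,st):print(v,''.join('g' if 60<h<100 and s>70 else '#' if V<55 else 'w' if 6<h<32 and s>75 else 'o' if s<=75 else '.' for h,s,V in hsv[v,u0:u1]))
E
python3 - <<'E'
from h import *
p,r,s=pose();print(p,s["wrist_force"],s["finger_gap"],r.as_matrix()[:,2])
asc(182,232,280,345)
E
```

```text
[0.50639714 0.11808869 0.1118771 ] [0.14320622 0.2691723  1.10199591] 0.04516227354328857 [-0.12728268  0.92674669 -0.3534681 ]
182 ###owww####oowwwwwwwwwwwwwwwwwwwwwwwwwwwwwwwwwwwwwwwwwwwwwwwwwwww
184 #####################owwwwwwwwwwwwwwwwwwwwwwwwwwwwwwwwwwwwwwwwwww
186 wwwwwwwo###############owwwwwwwwwwwwwwwwwwwwwwwwwwwwwwwwwwwwwwwww
188 oowwwwwwww##############wwwwwwwwwwwwwwwwwwwwwwwwwwwwwwwwwwwwwwwww
190 oooowwwww##############wwwwwwwwwwwwwwwwwwwwwwwwwwwwwwwwwwwwwwwwww
192 ###oooooo##############wwwwwwwwwwwwwwwwwwwwwwwwwwwwwwowwwwwwwwwww
194 ####oooooooo###########wwwwwwwwwwwwwwwwwwwwwwwwwoo##########owwww
196 #######ooooooooo#######wwwwwwwwwwwwwwwwwwwwwwwwww#############www
198 ooooo#####ooooooo######oo....wwwwwwwwwwwwwwwwwww##############www
200 ooooooo#####oooo######oooooooo....wwwwwwwwwwwwww##############www
202 wwwoooooooooooooooooooooooooooooooooooooowwwwwww##############www
204 wwwwwwwoooooooooooooooooooooooooooooooooooooooo##############wwww
206 wwwwwwwwoooooooooooooooowwwwwwwoooooooooooooooo##############wwww
208 wwwwwwwooooooooooooooooowwwwwwwwwwwwwww.ooooooo##############wwww
210 ooooowoooooooooooooooooowwwwwwwwwwwwwwwwwwwoooooo##########ooooww
212 oooogoooooooooooooooooowwwwwwwwwwwwwwwwwwwwwwoooooooooooooooooo..
214 ooggggooooooooooooooooowwwwwwwwwwwwwwwwwwwwwooooooooooooooooooow.
216 ggggggoooooooooooooooooo....wwwwwwwwwwwwwwwwoooooooooooooooooo.ww
218 ggggggooooooooooooooooooooooooo...wwwwwwwwwwoooooooooooooooooowww
220 ooogggoooooooooooooooooogggggggogoooo...wwwwooooooooooooooooowwww
222 oooooooooooooooooooooooogggggggggggggoooooooooooooooooooooooowwww
224 oooogoooooooooooooooooooggggggggggggggggggoooooooooooooooooowwwww
226 .wwoooooooooooooooooooogggggggggggggggggggoooooooooooooooooowwwww
228 ........ww.oooooooooogggggggggggggggggggggoooooooooooooooooooooo.
230 ................wwooogggggggggggggggggggggooooooooooooooooooogggo
```

Can A's axis slope (0.076) now matches the vertical expected at that image column. Loosening, then backing out.

>>> carry_out:
  moves: [0.1, 0, 0, 0, 0, 0, 0, 0.1, 0, 0, 0, 0, 0, 0, 0.15, 0, 0, 0, 0, 0, 0, 0.25, 0, 0, 0, 0, 0, 0, 0.4, 0, 0, 0, 0, 0, 0]

```text
clock: 18.55
tcp_pos: [0.5067, 0.1176, 0.111]
orientation: [-0.567, 0.821, 0.059, -0.037]
wrist_force: [0.6, -0.2, 0.4]
finger_gap: 0.0601
```

>>> carry_out:
  moves: [0.6, 0, 0, 0, 0, 0, 0, 0.6, 0, 0, -0.01, 0, 0, 0, 0.6, 0, 0, -0.02, 0, 0, 0, 0.6, 0, 0, -0.03, 0, 0, 0, 0.6, 0, 0, -0.02, 0, 0, 0]

```text
clock: 19.18
tcp_pos: [0.5165, 0.0415, 0.1408]
orientation: [-0.567, 0.821, 0.059, -0.038]
wrist_force: [-0.1, 0.0, 0.0]
finger_gap: 0.0684
```

```bash
python3 - <<'E'
from h import *
p,r,s=pose();print(s["clock"],p,s["wrist_force"],s["finger_gap"])
asc(182,232,280,345)
plan(np.array(p)+[0,.0,.12],r,.6,5)
E
```

```text
19.175 [0.51654884 0.0414971  0.14077863] [-0.09864815  0.02585229  0.04036738] 0.06838343659116991
182 wwwwwwwwwwwwwwwwwwwwwwwwwwwwwwwwwwwwwwwwwwwwwwwwwwwwwwwwwwwwwwwww
184 wwwwwwwwwwwo#########owwwwwwwwwwwwwwwwwwwwwwwwwwwwwwwwwwwwwwwwwww
186 wwwwwwwwww##############wwwwwwwwwwwwwwwwwwwwwwwwwwwwwwwwwwwwwwwww
188 wwwwwwwwww##############wwwwwwwwwwwwwwwwwwwwwwwwwwwwwwwwwwwwwwwww
190 wwwwwwwwww#############wwwwwwwwwwwwwwwwwwwwwwwwwwwwwwwwwwwwwwwwww
192 wwwwwwwwww#############owwwwwwwwwwwwwwwwwwwwwwwwwwwwwwwwwowwwwwww
194 wwwwwwwwww#############wwwwwwwwwwwwwwwwwwwwwwwwww###########owwww
196 oooooooooo#############wwwwwwwwwwwwwwwwwwwwwwwwww#############www
198 ooooooooo##############o..o..wwwwwwwwwwwwwwwwwww##############www
200 ooooooooooo###########oooooo......wwwwwwwwwwwwww##############www
202 wwwoooooooooooooooooooooooooooooooooooooowwwwwww##############www
204 wwwwwwwwooooooooooooooooooooooooooooooooooooooo##############wwww
206 wwwwwwwooooooooooooooooowwwwwwwwooooooooooooooo##############wwww
208 wwwwwwwooooooooooooooooowwwwwwwwwwwwwww.ooooooo##############wwww
210 oooooooooooooooo
[... 270 characters left out ...]
oooooooooooooooooooooooooo..wwwwwwwwwwoooooooooooooooooowww
220 ggggggooooooooooooooooooggggggoooooooo..wwwwooooooooooooooooowwww
222 ggggggooooooooooooooooooggggggggggggggooooooooooooooooooooooowwww
224 ggggggooooooooooooooooooggggggggggggggggggoooooooooooooooooowwwww
226 wwwoooooooooooooooooooogggggggggggggggggggoooooooooooooooooowwwww
228 ...........oooooooooogggggggggggggggggggggoooooooooooooooooooooo.
230 ................wwooogggggggggggggggggggggooooooooooooooooooooggo
[0.6, 0.0, -0.0225, -0.0081, 0.0, -0.0, 0.0, 0.6, 0.0, -0.0225, -0.0081, 0.0, -0.0, 0.0, 0.6, 0.0, -0.0225, -0.0081, 0.0, -0.0, 0.0, 0.6, 0.0, -0.0225, -0.0081, 0.0, -0.0, 0.0, 0.6, 0.0, -0.0225, -0.0081, 0.0, -0.0, 0.0]
```

Can A stands free. Lifting away and checking all the positions.

>>> carry_out:
  moves: [0.6, 0, -0.0225, -0.008, 0, 0, 0, 0.6, 0, -0.0225, -0.008, 0, 0, 0, 0.6, 0, -0.0225, -0.008, 0, 0, 0, 0.6, 0, -0.0225, -0.008, 0, 0, 0, 0.6, 0, 0, 0, 0, 0, 0]

```text
clock: 19.85
tcp_pos: [0.5167, 0.0397, 0.2391]
orientation: [-0.567, 0.821, 0.058, -0.036]
wrist_force: [-0.2, -0.5, -1.0]
finger_gap: 0.0681
```

```bash
python3 - <<'E'
from h import *
np.set_printoptions(precision=4,suppress=True)
p,r,s=pose();print(s["clock"],p,s["wrist_force"])
a=env.read_camera("scene");b=env.read_camera("side")
a0=np.load("pics/scene0.npy");b0=np.load("pics/side0.npy")
o=np.hstack([cv2.resize(a[100:260,140:360],(440,320),interpolation=cv2.INTER_CUBIC),cv2.resize(b[80:290,190:330],(213,320),interpolation=cv2.INTER_CUBIC)])
cv2.imwrite("pics/fin.png",cv2.resize(o,None,fx=1.2,fy=1.2)[:,:,::-1])
# shift of standing items between first and last picture
for n,i0,i1,L in(("scene",a0,a,dict(stB=(163,150,190,192),tin=(238,182,264,216),stA=(322,192,344,240))),):
  for k,(u0,v0,u1,v1) in L.items():
    m=cv2.matchTemplate(cv2.cvtColor(i1[v0-8:v1+8,u0-8:u1+8],cv2.COLOR_RGB2GRAY),cv2.cvtColor(i0[v0:v1,u0:u1],cv2.COLOR_RGB2GRAY),cv2.TM_CCOEFF_NORMED)
    _,q,_,l=cv2.minMaxLoc(m);print(k,l[0]-8,l[1]-8,round(q,3))
E
```

```text
19.85 [0.5167 0.0397 0.2391] [-0.2423 -0.5365 -0.9519]
stB 0 0 0.984
tin 1 0 0.66
stA 0 0 0.999
```

View pics/fin.png

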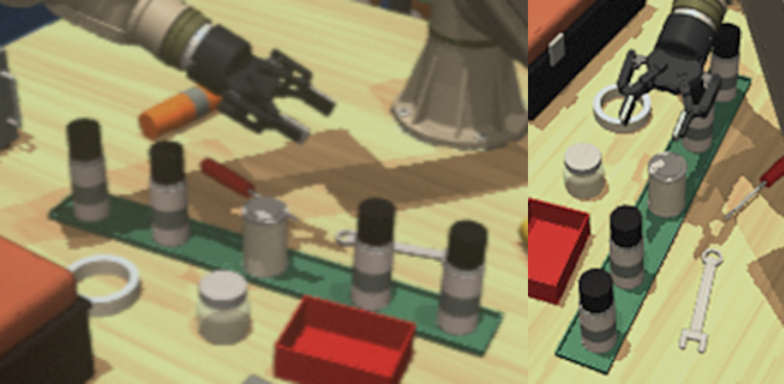

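```bash
python3 - <<'E'
from h import *
np.set_printoptions(precision=4,suppress=True)
P={k:onz("scene",140+u/2.4,100+v/2.4,z)[:2] for k,(u,v,z) in dict(stB=(85,127,.143),B=(168,150,.143),tin=(266,209,.093),A=(377,207,.143),stA=(467,230,.143)).items()}
d=P["stA"]-P["stB"];d/=np.linalg.norm(d);n=np.array([-d[1],d[0]])
for k,q in P.items():print(k,q,"off line mm",round(1000*float((q-P["stB"])@n),1))
a=env.read_camera("scene");a0=np.load("pics/scene0.npy")
e=lambda i:cv2.Canny(cv2.cvtColor(i,cv2.COLOR_RGB2GRAY),60,120)
for t in((238,182,264,196),(238,200,264,216)):
  u0,v0,u1,v1=t;m=cv2.matchTemplate(cv2.GaussianBlur(e(a)[v0-6:v1+6,u0-6:u1+6],(3,3),0),cv2.GaussianBlur(e(a0)[v0:v1,u0:u1],(3,3),0),cv2.TM_CCOEFF_NORMED);_,q,_,l=cv2.minMaxLoc(m);print("tin",l[0]-6,l[1]-6,q)
E
```

```text
stB [ 0.5615 -0.2924] off line mm 0.0
B [ 0.5444 -0.1641] off line mm -1.3
tin [ 0.5233 -0.0241] off line mm -0.3
A [0.5043 0.1245] off line mm -2.5
stA [0.4859 0.2347] off line mm 0.0
tin 4 -1 0.3522927165031433
tin 0 0 0.5039097666740417
```

```bash
python3 -c "
from workcell import env
print(env.hand_in(),env.get_state()['clock'])"
```

```text
the job is handed in; nothing more can be done
the job is handed in; nothing more can be done
```

Both tipped cans now stand in the tray, cap upwards, and the job is handed in at about 20 s of the 58 s allowed. I gripped each can by its cap at 20 N and lifted it. I then swung the tool about 70°, set the bottom edge on the tray floor, and dragged the cap until the can pivoted upright before letting go.

**Last checks**
- **In line:** the two cans are 1.3 mm and 2.5 mm off the line through the two standing cans. Both look parallel to those cans in the scene and side pictures, and the gripper is clear of everything.
- **Standing cans:** picture matching shows 0 pixels of shift for both.
- **Tin:** its check was weaker. One match put it at 0–1 pixel and another was unreliable (4 pixels, correlation 0.35), because shadows and light changed on it. Wrist pictures before and after the first can agree within 2 mm. The last scene reading is about 5 mm from the first, which I put down to reading error.
- **Other things on the bench:** the screwdriver, wrench, tape, jar and parts bin look unmoved in the last picture, but I did not measure them.
- **Forces:** wrist forces in the readings stayed around 2 N.

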